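# Register a cheese block on the wire cutter

### The job

Set up the next cut on the cheese cutter: lay the long rectangular block from the marble slab flat on the cutter's white board, lengthways along the fence, and push it until it sits square and tight against both the fence and the portion stop. Only then take the black handle of the raised wire bow and lower it gently, never letting it drop, until the wire rests on top of the cheese, and leave it there; I will pull it through. Leave the cheese wedge, the tag stands and the knife where they are.

Things in the scene. Friction and masses are not known exactly. Their poses are not given: they have to be found in the camera images.
- block: Long rectangular yellow cheese block, 150 mm long, 60 wide, 50 high, about 0.5 kg, lying on the marble slab (slab top 20 mm above the counter). Origin: centre of its underside; z up, y along its length, x across its width. It is the same either way round. The slab's other cheese is a wedge.
- block_mid (a point): The middle of the cheese block, 25 mm above its origin; axes as the block.
- cutter: Wire cheese cutter, fixed: a white board on a steel tray, 300 mm along x by 270 along y. Origin on the counter under it; x points away from the robot to the hinge, y left along the fence, z up. The flat board top is 30 mm above the counter, x -115 to +175 mm, y -155 to +105 mm. The wire comes down in the plane y = 0 over a dark slot line.
- fence (a point): On the board's top at the foot of the fence's front face, in the wire plane: cutter x = +20 mm, y = 0; axes as the cutter. The fence is an dark steel bar 22 mm high, 24 mm thick, along y from -155 to +105 mm with a 12 mm gap for the wire; its front face looks to -x (to the robot). With the block home, block_mid is at x = -30 mm here.
- stop: Portion stop, locked on the fence 40 to 70 mm left (+y) of the wire: a 6 mm dark steel plate square to the fence, reaching 76 mm out in front of it, top 36 mm above the board; a saddle with a black knob (top 51 mm) holds it. Origin: in the plate's face, at the fence's face, on the board; axes as the cutter. The face looks to -y; with the block home, block_mid is at y = -75 mm here.
- bow (a joint): Angle of the wire bow, rad: 0 with its 200 mm wire level in the slot, growing as the handle end swings up; starts at 1.3 to 1.5, limit 1.7. Weighs 0.35 kg; hinge friction holds it above about 1.0, lower it falls unless held. The wire (4 mm thick to the touch) runs straight out from the hinge axis and meets the upper fence-side edge of a block that is home at about 0.29.
- hinge (a point): The bow's hinge axis: on the cutter at x = +145 mm, y = 0, 44 mm above the counter; the axis lies along the cutter's y. Axes as the cutter.
- grip (a point): Middle of the bow's black handle, a round bar 26 mm thick (33 mm from here to its end), nearly upright when raised; it can be pinched from above across the cutter's y and turns between the pads as the bow swings. With the bow at angle q it is in the cutter's frame at x = 145 - 245 cos q + 40 sin q, y = 0, z = 44 + 245 sin q + 40 cos q (mm).
- wedge: Bystander: pale cheese wedge with a brown rind on the marble slab, 105 mm long, 75 mm wide, 45 mm high. Origin: middle of its underside.
- tag_slab: Bystander: black tag stand with a blank white card 78 mm wide, foot 38 mm across, 110 mm high, at the right of the slab. Origin: centre of its foot.
- tag_back: Bystander: a second such tag stand, on the counter at the back. Origin: centre of its foot.
- knife: Bystander: cheese knife, 250 mm long, lying left of the cutter. Origin: on the counter where the blade meets the handle.
Not all that is in view belongs to the job. What is shaped like the block but blue or red is not meant.

How it is judged:
By the outcome, as a careful person would: the job done as asked, in the order asked, and still so for the second after the job is handed in, with the robot touching nothing.
It also fails if it takes over 72 s, if anything falls off the work surface, if the arm or the gripper's body presses on something with over 40 N, if the wrist force passes 120 N, or if a joint passes its speed limit or range.

### The arm

A 6-joint arm with a two-finger parallel gripper is mounted at the origin on the work surface. World frame = base frame: x ahead of the robot, y to its left, z up, the work surface at z = 0. Lengths are in m, angles in rad, forces in N, time in s.
With the tool pointing down it reaches from about 0.425 to 0.95 m from the base axis. Payload 14.7 kg.
Tool frame: the origin (TCP) lies on the centre line of the jaws, within the pads' length; the fingertips stand r.nose_length ahead of it and the grasp point (between the pads) is the TCP (r.nose_length is the distance from the TCP to the fingertips, in m); z points along the fingers, y is the line along which they close (so a half turn about z gives the same grasp; the last joint's range is limited). The gripper opens to 85 mm and grips with 20 to 120 N. Pads are 22 mm wide; open, the fingers measure 114 mm over their backs; the gripper's body (76 mm by 85 mm) begins 54 mm behind the grasp point. The pads swing forward as they close: fully open they stand 13 mm farther back than shut.
Start: joints at [-1.329, 0.48, 1.596, -0, 1.065, -0.047], TCP at [0.185, -0.623, 0.25] pointing down, gripper open.
Joint ranges: [-2.75, 2.75], [-0.82, 2.05], [0.23, 2.67], [-1.56, 4.7], [0.09, 2.69], [-2.92, 2.92]. Speed limits (rad/s): [1.89, 1.89, 2.39, 3.01, 3.01, 3.01].

### API

Orientations are given as a unit quaternion [w, x, y, z].
In Python, from rig import r gives the robot as it stands.
- The arm moves only by the tool apply_moves, never from a script. Its argument "targets" is a list of rows, each a list of 4 numbers: the shift along the world's x, y, z each as a share of 0.75 m, from -1 to 1, then the turn about the world's z as a share of 45 degrees, from -1 to 1. A call has 1 to 10 rows; each row is the pose to reach, as a shift and turn from the pose commanded when the call began; what a row does not reach only later rows make up. A row lasts 1/8 s, in which the tool goes at most 62.5 mm and 10.7 degrees, less where a joint would pass 70% of its speed; a pose out of reach is approached as far as the arm can. A call with a number of a shift or a turn outside -1 to 1 is refused whole. A call with a gripper value outside its range is refused whole. "hand" is the opening, from -1 (shut) to 1 (fully open), set as the call begins (left out, the last holds). The fingers move at their own pace and stop on an object; "force" is the grip in N (left out, the last holds). Time passes only in rows, so rows that repeat a pose let the fingers close. It gives the time, the measured TCP pose, the force, the opening and the grip force at its end, in the units of the state.
- r.get_state(): the state, without advancing time (a new reading comes with each control period).
- r.grab_frame(name): name is "scene" or "top"; returns a dict with "img" (480x640x3 uint8, red, green, blue), "fx", "fy", "cx", "cy" (pixels), "dist_coeffs" ([k1, k2, p1, p2, k3] as OpenCV has them; the pictures are not rectified), "pose" (4x4, takes a point from camera to world coordinates). Camera axes: x right, y up, looking along -z (the intrinsics and any distortion apply to the point x, -y, -z); pixel columns grow to the right and rows downward; lengths in m; the calibration is good to about 2 mm. A picture is of the moment at which its call begins. There is no depth.
- r.hand_in(): hands the job in; it is judged then, once.
The state is a dict: "t": time; "joint_positions": joint angles; "dq": joint speeds; "effort": joint torques, N m; "ee_pos": TCP position; "ee_rot": TCP orientation; "wrist_force": force on the tool from outside, world axes, zero at the start; "ft_torque": the same for the moment, N m; "width": finger opening in m; "grip_force": force on a finger pad.
Only numpy, scipy, OpenCV 4.12 (cv2) and the standard library are available. Lean on these libraries where they do the work, as an engineer would, in place of code of your own. Each camera call takes 0.05 s, during which the arm holds its last target. There are 200 camera calls.

## Working session

There is one attempt and no reset: what is moved stays moved. The work goes in short steps, Python scripts to look and compute and a tool call to move; the robot and the scene stay as the last step left them, time stands still between calls to the robot, and variables do not carry over. Pictures are saved under pics/ and viewed, at most 12 in all, crops included, and the job is handed in when it is done.

Besides the shell and the picture viewer there is one more tool, called after ">>>" as name(argument=value, ...), one argument or row to a line, values as JSON. apply_moves: Moves the arm, as the interface text tells. Its arguments: {"type":"object","properties":{"targets":{"type":"array"},"hand":{"type":"number"},"force":{"type":"number"}},"required":["targets"]}

```bash
mkdir -p pics
cat > h.py <<'E'
import numpy as np, cv2
from rig import r
def grab(n):
    return r.grab_frame(n)
def ray(f,uv):
    K=np.array([[f['fx'],0,f['cx']],[0,f['fy'],f['cy']],[0,0,1.]])
    p=cv2.undistortPoints(np.array(uv,float).reshape(-1,1,2),K,np.array(f['dist_coeffs'],float)).reshape(-1,2)
    d=np.c_[p[:,0],-p[:,1],-np.ones(len(p))]
    T=np.array(f['pose']); return T[:3,3],d@T[:3,:3].T
def onz(f,uv,z):
    o,d=ray(f,uv); return o+d*((z-o[2])/d[:,2])[:,None]
def tri(f1,a,f2,b):
    o1,d1=ray(f1,a);o2,d2=ray(f2,b);out=[]
    for x,y in zip(d1,d2):
        A=np.c_[x,-y];s=np.linalg.lstsq(A,o2-o1,rcond=None)[0]
        p,q=o1+s[0]*x,o2+s[1]*y; out.append([*((p+q)/2),np.linalg.norm(p-q)])
    return np.array(out)
def proj(f,P):
    T=np.linalg.inv(np.array(f['pose']));c=np.atleast_2d(P)@T[:3,:3].T+T[:3,3]
    K=np.array([[f['fx'],0,f['cx']],[0,f['fy'],f['cy']],[0,0,1.]])
    return cv2.projectPoints(c*[1,-1,-1],np.zeros(3),np.zeros(3),K,np.array(f['dist_coeffs'],float))[0].reshape(-1,2)
def save(f,n,crop=None,s=1):
    im=f['img'][:,:,::-1]
    if crop: x,y,w,h=crop; im=im[y:y+h,x:x+w]
    cv2.imwrite('pics/'+n,cv2.resize(im,None,fx=s,fy=s,interpolation=cv2.INTER_CUBIC))
E
python3 - <<'E'
from h import *
import pickle
for n in('scene','top'):
    f=grab(n);save(f,n+'0.png');pickle.dump(f,open(n+'0.pkl','wb'));print(n,f['fx'],f['dist_coeffs'],np.round(f['pose'],3).tolist())
s=r.get_state();print(r.nose_length,s)
E
```

```text
scene 603.6934908928464 [0.06017208 0.         0.         0.         0.        ] [[0.335, -0.732, 0.593, 1.491], [0.942, 0.26, -0.211, -0.486], [0.0, 0.629, 0.777, 1.416], [0.0, 0.0, 0.0, 1.0]]
top 556.0667701936428 [-0.0027639  0.         0.         0.         0.       ] [[-0.019, 0.996, -0.085, 0.359], [-1.0, -0.021, -0.022, -0.132], [-0.024, 0.085, 0.996, 1.389], [0.0, 0.0, 0.0, 1.0]]
0.019 {'t': 0.1, 'joint_positions': array([-1.32860131e+00,  4.80781454e-01,  1.59679989e+00, -1.29624200e-05,
        1.06509625e+00, -4.65748149e-02]), 'dq': array([ 0.00051548, -0.00209119, -0.00223847,  0.0009918 , -0.00099424,
        0.00053824]), 'effort': array([ 8.44509350e-05, -9.52253866e+01, -4.31043148e+01, -1.01148808e-04,
        5.19107896e-03,  4.61245463e-05]), 'ee_pos': array([ 0.18505241, -0.62274467,  0.24973264]), 'ee_rot': array([-5.39325345e-04,  9.89593996e-01,  1.43886864e-01, -5.86158464e-05]), 'wrist_force': array([ 0.10197311, -0.86396449,  0.55531894]), 'ft_torque': array([0.00035781, 0.00501468, 0.03466269]), 'grip_force': 0.0, 'width': 0.08526523092057506}
```

View pics/scene0.png

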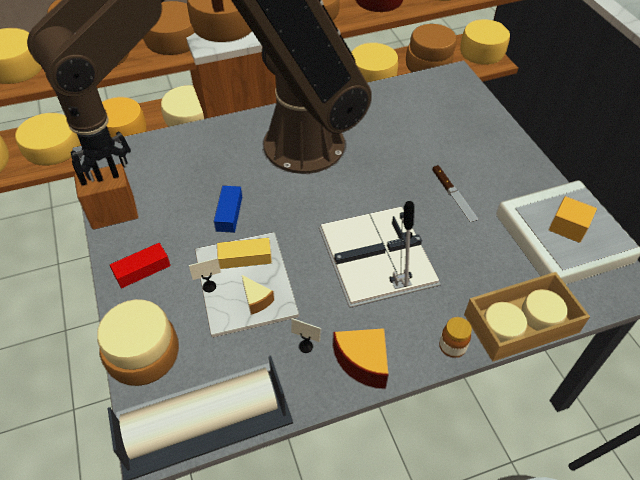

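View pics/top0.png

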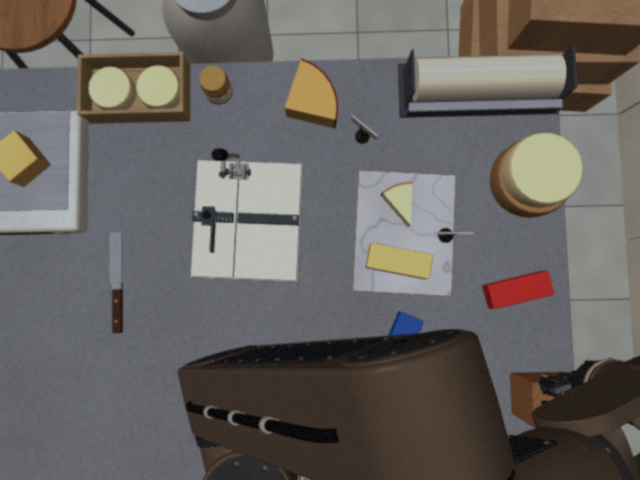

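The scene view shows the block at (244,253), the cutter at (380,255) and the raised handle at (409,214). In the top view the block is at (399,261), the board spans (192..302,160..280), the stop plate is at (212,235), and the slab tag is at (446,235), close to the block.

```bash
cat > m.py <<'E'
from h import *
import pickle
fs,ft=[pickle.load(open(n+'0.pkl','rb')) for n in('scene','top')]
def blob(f,lo,hi,box,name):
    hsv=cv2.cvtColor(f['img'],cv2.COLOR_RGB2HSV);x,y,w,h=box
    m=np.zeros(hsv.shape[:2],np.uint8);m[y:y+h,x:x+w]=cv2.inRange(hsv,lo,hi)[y:y+h,x:x+w]
    c=max(cv2.findContours(m,0,cv2.CHAIN_APPROX_NONE)[0],key=cv2.contourArea)
    return c,m
hsv=cv2.cvtColor(ft['img'],cv2.COLOR_RGB2HSV)
print('block hsv',hsv[261,399],hsv[275,399],'board',hsv[260,270],'counter',hsv[300,270],'slab',hsv[220,380])
c,_=blob(ft,(15,90,90),(35,255,255),(350,235,95,50),'b')
print('top block',cv2.minAreaRect(c),cv2.boundingRect(c)); q=cv2.boxPoints(cv2.minAreaRect(c))
for z in(.02,.07):print(z,np.round(onz(ft,q,z),4).tolist())
c2,_=blob(fs,(15,90,60),(35,255,255),(205,230,75,45),'b')
print('scene block',cv2.approxPolyDP(c2,3,True).reshape(-1,2).tolist())
c,_=blob(ft,(15,0,170),(45,70,255),(185,150,125,140),'w')
print('top board',cv2.minAreaRect(c)); h=cv2.convexHull(c);print(cv2.approxPolyDP(h,4,True).reshape(-1,2).tolist())
c,_=blob(fs,(15,0,140),(45,70,255),(310,195,140,120),'w');h=cv2.convexHull(c);print('scene board',cv2.approxPolyDP(h,4,True).reshape(-1,2).tolist())
save(fs,'sc.png',(180,180,270,140),2.9);save(ft,'tc.png',(180,140,300,165),2.6)
E
python3 m.py
```

```text
block hsv [ 25 106 183] [115  10 160] board [ 39   9 189] counter [113  19 109] slab [107  13 142]
top block ((398.7735595703125, 260.664306640625), (63.34146499633789, 24.240449905395508), 11.003539085388184) (366, 244, 66, 34)
0.02 [[0.412, -0.2491, 0.02], [0.4704, -0.2621, 0.02], [0.4375, -0.4135, 0.02], [0.3794, -0.4, 0.02]]
0.07 [[0.41, -0.2448, 0.07], [0.4663, -0.2574, 0.07], [0.4346, -0.4032, 0.07], [0.3787, -0.3902, 0.07]]
scene block [[268, 238], [217, 243], [220, 268], [270, 263]]
top board ((265.89251708984375, 251.57884216308594), (60.94711685180664, 53.28709411621094), 2.385944128036499)
[[238, 224], [296, 227], [295, 278], [236, 277]]
scene board [[402, 207], [438, 282], [352, 303], [321, 224]]
```

View pics/sc.png

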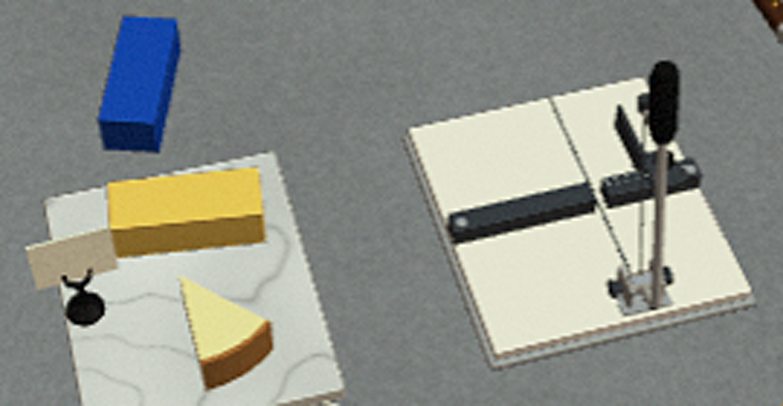

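View pics/tc.png

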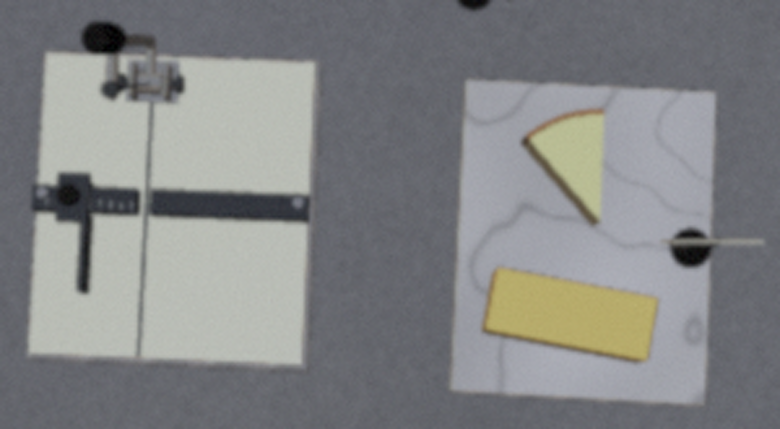

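The crops show the block's top face corners and all four board corners clearly in both views. I'll triangulate those and fit the cutter frame.

```bash
cat > m2.py <<'E'
from h import *
import pickle
fs,ft=[pickle.load(open(n+'0.pkl','rb')) for n in('scene','top')]
S=lambda a:np.array(a,float)/2.9+[180,180]-.33
T=lambda a:np.array(a,float)/2.6+[180,140]-.31
bs=S([(107,184),(258,167),(264,213),(109,229)]);bt=T([(648,360),(484,330),(497,268),(658,297)])
cs=S([(408,130),(645,78),(752,300),(495,357)]);ct=T([(303,365),(28,354),(45,53),(316,62)])
B=tri(fs,bs,ft,bt);C=tri(fs,cs,ft,ct)
print(np.round(B,4),B.mean(0));print(np.round(C,4))
# block pose from top contour rays at z=.07
for f,p in((ft,bt),(fs,bs)):
    P=onz(f,p,.07);d=(P[1]-P[0]+P[2]-P[3])/2;print('block',P.mean(0),np.degrees(np.arctan2(d[1],d[0]))-90,np.linalg.norm(d),np.linalg.norm(P[1]-P[2]))
nom=np.array([(-115,-155),(-115,105),(175,105),(175,-155)])/1000
def fit(P):
    a=nom-nom.mean(0);b=P[:,:2]-P[:,:2].mean(0)
    th=np.arctan2((a[:,0]*b[:,1]-a[:,1]*b[:,0]).sum(),(a*b).sum());c,s=np.cos(th),np.sin(th);R=np.array([[c,-s],[s,c]])
    t=P[:,:2].mean(0)-R@nom.mean(0);return th,R,t,(P[:,:2]-t-nom@R.T)
for n,f,p in(('top',ft,ct),('scene',fs,cs)):
    th,R,t,e=fit(onz(f,p,.03));print(n,np.degrees(th),t,np.round(e*1000,1).tolist())
th,R,t,e=fit(C);print('tri',np.degrees(th),t)
th,R,t,e=fit(onz(ft,ct,.03))
def cut(x,y,z):return np.r_[R@[x/1000,y/1000]+t,z/1000]
# slot line, stop plate (tip & edges), fence ends in cutter frame
def tocut(P):return np.round((P[:,:2]-t)@R*1000,1).tolist()
print('slot',tocut(onz(ft,T([(139,356),(150,110)]),.03)))
print('fence front top edge',tocut(onz(ft,T([(150,214),(308,221)]),.052)))
print('stop plate right edge',tocut(onz(ft,T([(88,225),(88,292)]),.066)))
g=S([(664,68),(664,138)]);print('scene handle ends');
# intersect handle rays with plane y=0
for f,uv in((fs,g),):
    o,d=ray(f,uv);n=R[:,1];k=((t-o[:2])@n)/(d[:,:2]@n);P=o+d*k[:,None];print(tocut(P),P[:,2])
o,d=ray(ft,T([(103,38)]));n=R[:,1];k=((t-o[:2])@n)/(d[:,:2]@n);P=o+d*k[:,None];print('top handle',tocut(P),P[:,2])
for q in(1.3,1.4,1.5):print(q,145-245*np.cos(q)+40*np.sin(q),44+245*np.sin(q)+40*np.cos(q))
E
python3 m2.py
```

```text
[[ 0.3801 -0.3927  0.0676  0.0025]
 [ 0.41   -0.2458  0.0681  0.0006]
 [ 0.4668 -0.2581  0.068   0.003 ]
 [ 0.4369 -0.4039  0.0698  0.0017]] [ 0.42342837 -0.32514551  0.06836569  0.00193492]
[[ 3.822e-01 -7.790e-02  2.790e-02  2.000e-03]
 [ 3.980e-01  1.835e-01  2.730e-02  4.800e-03]
 [ 6.888e-01  1.667e-01  1.690e-02  3.000e-04]
 [ 6.718e-01 -9.540e-02  2.580e-02  2.000e-03]]
block [ 0.42307204 -0.32585904  0.07      ] -11.50797501082738 0.14941588114414683 0.05795183832787209
block [ 0.42511841 -0.32445835  0.07      ] -11.668583049957945 0.14908685540175243 0.05828109247715336
top -3.3781870916806853 [0.50530488 0.06894372] [[0.5, 0.0], [0.5, -0.0], [-0.6, 0.3], [-0.4, -0.4]]
scene -4.132719670074896 [0.51070613 0.0701748 ] [[-0.7, -1.4], [-3.2, 1.5], [3.5, -1.5], [0.4, 1.5]]
tri -3.4669750627898535 [0.50674708 0.07100167]
slot [[-112.2, -0.1], [122.6, 1.3]]
fence front top edge [[20.1, -7.0], [19.0, -154.9]]
stop plate right edge [[6.1, 47.8], [-55.9, 44.5]]
scene handle ends
[[122.5, 0.0], [144.1, -0.0]] [0.32515412 0.25837693]
top handle [[128.0, -0.0]] [0.29305762]
1.3 118.00511440366381 290.7717085721958
1.4 142.77603918897935 292.2338695631824
1.5 167.56918505557496 291.21575978470145
```

Both views agree. The block's top centre is about (0.4235, -0.3253), yaw -11.5°, top at z ≈ 0.07. The cutter origin is about (0.5055, 0.069), yaw -3.4°. Next I'll move above the block.

>>> apply_moves(
  targets=[
    [0.318, 0.397, 0, 1],
    [0.318, 0.397, 0, 1],
    [0.318, 0.397, 0, 1],
    [0.318, 0.397, 0, 1],
    [0.318, 0.397, 0, 1],
    [0.318, 0.397, 0, 1],
    [0.318, 0.397, 0, 1],
    [0.318, 0.397, 0, 1],
    [0.318, 0.397, 0, 1],
    [0.318, 0.397, 0, 1],
  ],
  hand=1,
)

```text
t: 1.35
ee_pos: [0.4229, -0.3263, 0.2502]
ee_rot: [-0.0, 0.86, 0.511, -0.0]
wrist_force: [0.2, 0.7, -0.0]
width: 0.0855
grip_force: 0.0
```

>>> apply_moves(
  targets=[
    [0, 0, -0.1, 0.378],
    [0, 0, -0.1, 0.378],
    [0, 0, -0.1, 0.378],
    [0, 0, -0.1, 0.378],
  ],
)

```text
t: 1.85
ee_pos: [0.4238, -0.3261, 0.1761]
ee_rot: [0.001, 0.775, 0.632, 0.0]
wrist_force: [-0.0, 0.7, 0.1]
width: 0.0858
grip_force: 0.0
```

Run:
```python
from h import *
for n in('scene','top'):
    f=grab(n)
    im=f['img'];p=proj(f,[[.4235,-.3253,.07]])[0];print(p)
    save(f,n+'1.png',(180,200,140,100) if n=='scene' else (330,200,160,110),4)
s=r.get_state();print(s['ee_pos'],s['ee_rot'],s['t'],np.degrees(2*np.arctan2(s['ee_rot'][2],s['ee_rot'][1]))-90,s['joint_positions'])
a=cv2.imread('pics/scene1.png');b=cv2.imread('pics/top1.png');a=cv2.resize(a,(400,300));b=cv2.resize(b,(400,300));cv2.imwrite('pics/c1.png',np.hstack([a,b]))
```

```text
[242.97026481 247.59229996]
[399.28836505 260.15425056]
[ 0.42401774 -0.3259971   0.17631529] [8.77834430e-04 7.74773625e-01 6.32238118e-01 1.50104804e-04] 1.95 -11.569081910717117 [-7.12119043e-01  4.12550437e-01  1.93628412e+00 -1.22290759e-05
  7.90976968e-01 -5.10191881e-01]
```

View pics/c1.png

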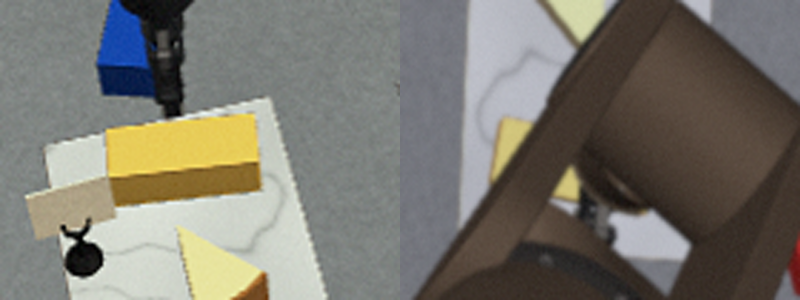

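The gripper stands centred over the block and aligned with it. Now I'll descend, then close with moderate force.

>>> apply_moves(
  targets=[
    [0, 0, -0.05, 0],
    [0, 0, -0.1, 0],
    [0, 0, -0.13, 0],
    [0, 0, -0.146, 0],
    [0, 0, -0.146, 0],
    [0, 0, -0.146, 0],
  ],
)

```text
t: 2.7
ee_pos: [0.4242, -0.3258, 0.0668]
ee_rot: [0.001, 0.774, 0.633, 0.0]
wrist_force: [-0.4, 0.7, -0.2]
width: 0.0856
grip_force: 0.0
```

>>> apply_moves(
  targets=[
    [0, 0, 0, 0],
    [0, 0, 0, 0],
    [0, 0, 0, 0],
    [0, 0, 0, 0],
    [0, 0, 0, 0],
    [0, 0, 0, 0],
    [0, 0, 0, 0],
    [0, 0, 0, 0],
  ],
  hand=-1,
  force=35,
)

```text
t: 3.7
ee_pos: [0.4239, -0.3256, 0.0666]
ee_rot: [0.001, 0.774, 0.633, 0.0]
wrist_force: [-1.6, 1.7, 9.0]
width: 0.0591
grip_force: 35.9
```

>>> apply_moves(
  targets=[
    [0, 0, 0.02, 0],
    [0, 0, 0.06, 0],
    [0, 0, 0.12, 0],
    [0, 0, 0.16, 0],
    [0, 0, 0.16, 0],
    [0, 0, 0.16, 0],
  ],
)

```text
t: 4.45
ee_pos: [0.4231, -0.3249, 0.1853]
ee_rot: [-0.0, 0.774, 0.633, -0.0]
wrist_force: [-0.1, 0.0, -5.3]
width: 0.0588
grip_force: 43.1
```

>>> apply_moves(
  targets=[
    [0.01, 0.07, 0, 0.03],
    [0.02, 0.14, 0, 0.06],
    [0.03, 0.21, 0, 0.09],
    [0.04, 0.28, 0, 0.12],
    [0.05, 0.35, 0, 0.15],
    [0.06, 0.42, 0, 0.181],
    [0.063, 0.461, 0, 0.181],
    [0.063, 0.461, 0, 0.181],
    [0.063, 0.461, 0, 0.181],
  ],
)

```text
t: 5.58
ee_pos: [0.4702, 0.0203, 0.1849]
ee_rot: [-0.001, 0.727, 0.687, -0.001]
wrist_force: [-0.7, -0.2, -5.5]
width: 0.0591
grip_force: 43.0
```

Run:
```python
from h import *
f=grab('scene');save(f,'s2.png',(220,120,260,195),3)
s=r.get_state();print(s['ee_pos'],np.degrees(2*np.arctan2(s['ee_rot'][2],s['ee_rot'][1]))-90,s['t'],s['wrist_force'])
```

```text
[0.47034061 0.01993041 0.18507678] -3.3112598114709044 5.625 [ 0.82273538 -0.89363006 -5.66267256]
```

View pics/s2.png

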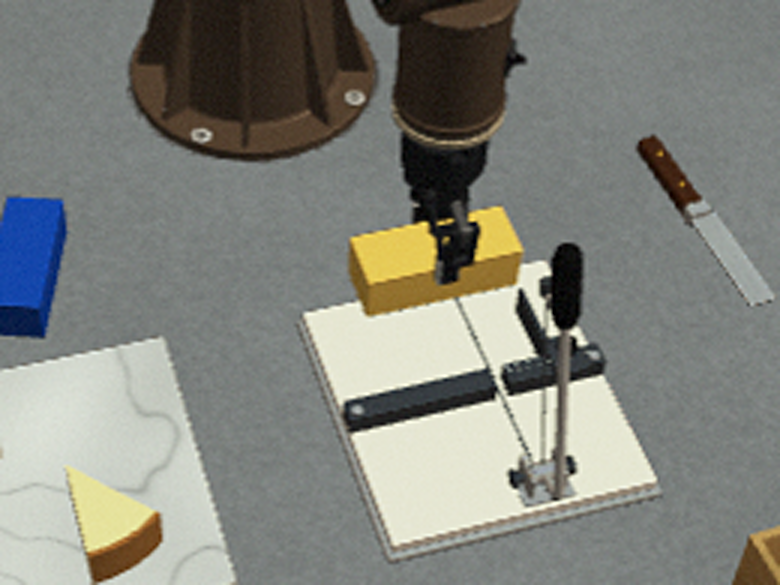

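The block hangs level over the board, parallel to the fence and in front of the stop. I'll lower it to the board.

>>> apply_moves(
  targets=[
    [0, 0, -0.04, 0],
    [0, 0, -0.09, 0],
    [0, 0, -0.125, 0],
    [0, 0, -0.136, 0],
    [0, 0, -0.14, 0],
    [0, 0, -0.142, 0],
    [0, 0, -0.143, 0],
    [0, 0, -0.143, 0],
  ],
)

```text
t: 6.62
ee_pos: [0.4712, 0.0204, 0.079]
ee_rot: [0.0, 0.727, 0.686, 0.0]
wrist_force: [1.1, -0.5, -5.9]
width: 0.0591
grip_force: 42.9
```

>>> apply_moves(
  targets=[
    [0, 0, -0.0015, 0],
    [0, 0, -0.0025, 0],
    [0, 0, -0.0032, 0],
    [0, 0, -0.0032, 0],
  ],
)

```text
t: 7.12
ee_pos: [0.471, 0.0205, 0.0767]
ee_rot: [0.0, 0.727, 0.686, 0.0]
wrist_force: [-4.1, 0.2, 13.3]
width: 0.0588
grip_force: 45.0
```

>>> apply_moves(
  targets=[
    [0, 0, 0.0008, 0],
    [0.005, -0.0003, 0.0008, 0],
    [0.012, -0.0007, 0.0008, 0],
    [0.018, -0.0011, 0.0008, 0],
    [0.023, -0.0014, 0.0008, 0],
    [0.025, -0.0015, 0.0008, 0],
    [0.025, -0.0015, 0.0008, 0],
  ],
)

```text
t: 8.0
ee_pos: [0.49, 0.0193, 0.0767]
ee_rot: [0.0, 0.727, 0.686, 0.0]
wrist_force: [-1.6, -0.0, 0.3]
width: 0.0588
grip_force: 43.7
```

>>> apply_moves(
  targets=[
    [0.0013, 0, 0, 0],
    [0.0026, -0.0001, 0, 0],
    [0.0026, -0.0001, 0, 0],
  ],
)

```text
t: 8.38
ee_pos: [0.4901, 0.0193, 0.0767]
ee_rot: [-0.001, 0.727, 0.686, -0.001]
wrist_force: [-11.1, -0.5, 12.6]
width: 0.0595
grip_force: 45.0
```

>>> apply_moves(
  targets=[
    [0.001, 0, 0, 0],
    [0.002, -0.0001, 0, 0],
    [0.002, -0.0001, 0, 0],
  ],
)

```text
t: 8.75
ee_pos: [0.4903, 0.0193, 0.0768]
ee_rot: [-0.002, 0.727, 0.686, -0.002]
wrist_force: [-17.9, 0.6, 22.3]
width: 0.0587
grip_force: 46.2
```

>>> apply_moves(
  targets=[
    [-0.0036, 0.0002, 0.0006, 0],
    [-0.0033, 0.006, 0.0006, 0],
    [-0.0028, 0.014, 0.0006, 0],
    [-0.0023, 0.022, 0.0006, 0],
    [-0.0021, 0.027, 0.0006, 0],
    [-0.002, 0.028, 0.0006, 0],
    [-0.002, 0.028, 0.0006, 0],
  ],
)

```text
t: 9.62
ee_pos: [0.4916, 0.0402, 0.0772]
ee_rot: [0.0, 0.727, 0.687, -0.0]
wrist_force: [0.0, 0.6, -5.1]
width: 0.0594
grip_force: 43.0
```

>>> apply_moves(
  targets=[
    [0.0002, 0.003, -0.0006, 0],
    [0.0004, 0.006, -0.0006, 0],
    [0.0004, 0.006, -0.0006, 0],
  ],
)

```text
t: 10.0
ee_pos: [0.4919, 0.0448, 0.0768]
ee_rot: [0.0, 0.727, 0.687, 0.0]
wrist_force: [0.2, 0.7, -6.0]
width: 0.0592
grip_force: 43.0
```

>>> apply_moves(
  targets=[
    [0.0001, 0.002, 0, 0],
    [0.0002, 0.004, 0, 0],
    [0.0002, 0.004, 0, 0],
  ],
)

```text
t: 10.38
ee_pos: [0.4922, 0.046, 0.0769]
ee_rot: [0.001, 0.727, 0.687, -0.001]
wrist_force: [0.7, -29.7, -0.0]
width: 0.0589
grip_force: 43.5
```

Both contacts felt (fence, then stop). Next I'll relax, seat the block on the board, release and rise.

>>> apply_moves(
  targets=[
    [0, -0.0013, -0.0008, 0],
    [0, -0.0013, -0.0012, 0],
    [0, -0.0013, -0.0012, 0],
  ],
)

```text
t: 10.75
ee_pos: [0.4921, 0.0458, 0.0766]
ee_rot: [0.0, 0.727, 0.687, -0.0]
wrist_force: [-4.8, -15.8, 18.4]
width: 0.0592
grip_force: 45.7
```

>>> apply_moves(
  targets=[
    [0, 0, 0, 0],
    [0, 0, 0, 0],
    [0, 0, 0, 0],
    [0, 0, 0, 0],
    [0, 0, 0.03, 0],
    [0, 0, 0.08, 0],
    [0, 0, 0.1, 0],
    [0, 0, 0.1, 0],
  ],
  hand=1,
)

```text
t: 11.75
ee_pos: [0.4926, 0.0467, 0.1515]
ee_rot: [0.001, 0.727, 0.686, 0.001]
wrist_force: [-0.2, -0.2, -0.7]
width: 0.085
grip_force: 0.0
```

Now a squaring push: turn a quarter, spread the fingers along the fence and push the front face at two points.

>>> apply_moves(
  targets=[
    [-0.075, 0.004, 0, 0.25],
    [-0.075, 0.004, 0, 0.5],
    [-0.075, 0.004, 0, 0.75],
    [-0.075, 0.004, 0, 1],
    [-0.075, 0.004, 0, 1],
    [-0.075, 0.004, 0, 1],
  ],
)

```text
t: 12.5
ee_pos: [0.4354, 0.0497, 0.1502]
ee_rot: [-0.001, 0.411, 0.912, -0.0]
wrist_force: [-0.5, -0.1, 0.2]
width: 0.0856
grip_force: 0.0
```

>>> apply_moves(
  targets=[
    [0, 0, 0, 0.25],
    [0, 0, 0, 0.5],
    [0, 0, 0, 0.75],
    [0, 0, 0, 1],
    [0, 0, 0, 1],
    [0, 0, 0, 1],
  ],
)

```text
t: 13.25
ee_pos: [0.4357, 0.0497, 0.1507]
ee_rot: [-0.0, 0.031, 1.0, -0.0]
wrist_force: [0.4, -0.0, -0.4]
width: 0.0855
grip_force: 0.0
```

Run:
```python
from h import *
f=grab('scene');save(f,'s3.png',(250,130,220,175),3.4)
s=r.get_state();print(s['ee_pos'],np.degrees(2*np.arctan2(s['ee_rot'][2],s['ee_rot'][1]))-90,s['t'],s['joint_positions'])
```

```text
[0.43575695 0.04968661 0.15075878] 86.44386844100569 13.3 [ 4.43947271e-02  3.40083580e-01  2.16423714e+00 -6.18058574e-06
  6.37388181e-01 -1.46433043e+00]
```

View pics/s3.png

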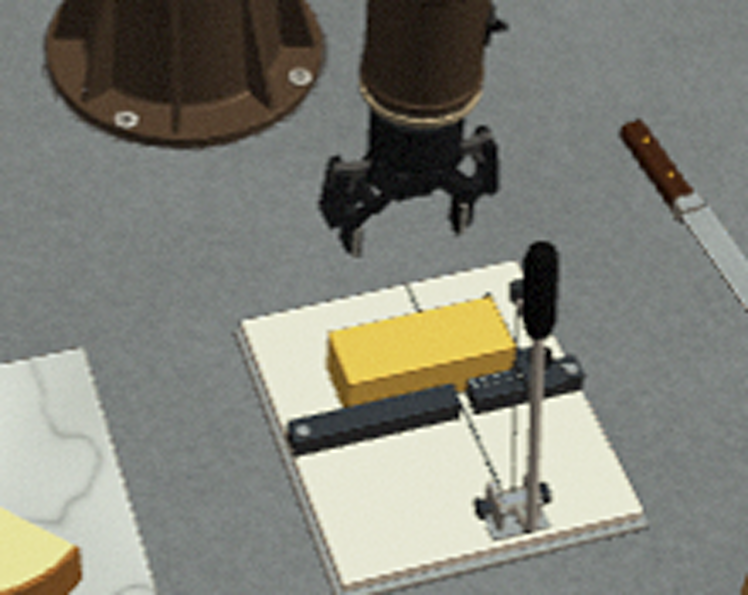

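The block sits flat along the fence by the stop, and the open gripper is in front of it. I'll lower it and push towards the fence.

>>> apply_moves(
  targets=[
    [0, 0, -0.05, 0],
    [0, 0, -0.1, 0],
    [0, 0, -0.118, 0],
    [0, 0, -0.118, 0],
    [0.008, -0.0005, -0.118, 0],
    [0.014, -0.0008, -0.118, 0],
    [0.018, -0.0011, -0.118, 0],
    [0.02, -0.0012, -0.118, 0],
    [0.02, -0.0012, -0.118, 0],
  ],
)

```text
t: 14.42
ee_pos: [0.4508, 0.0488, 0.0624]
ee_rot: [0.0, 0.029, 1.0, -0.0]
wrist_force: [-0.1, 0.6, -0.3]
width: 0.0855
grip_force: 0.0
```

>>> apply_moves(
  targets=[
    [0.002, -0.0001, 0, 0],
    [0.004, -0.0002, 0, 0],
    [0.004, -0.0002, 0, 0],
  ],
)

```text
t: 14.8
ee_pos: [0.4529, 0.0486, 0.0622]
ee_rot: [-0.001, 0.029, 1.0, -0.0]
wrist_force: [-6.0, -0.6, 3.9]
width: 0.0853
grip_force: 2.4
```

>>> apply_moves(
  targets=[
    [0.001, -0.0001, 0, 0],
    [0.002, -0.0001, 0, 0],
    [0.003, -0.0002, 0, 0],
    [0.003, -0.0002, 0, 0],
  ],
)

```text
t: 15.3
ee_pos: [0.453, 0.0485, 0.062]
ee_rot: [-0.003, 0.029, 1.0, -0.0]
wrist_force: [-13.6, 3.3, 10.5]
width: 0.0854
grip_force: 7.1
```

Firmly against the fence. Back off, lift, close and go to the far end to push towards the stop.

>>> apply_moves(
  targets=[
    [-0.02, 0.001, 0, 0],
    [-0.02, 0.001, 0.06, 0],
    [-0.02, 0.001, 0.12, 0],
    [0, -0.08, 0.12, 0],
    [0.042, -0.152, 0.12, 0],
    [0.042, -0.152, 0.12, 0],
    [0.042, -0.152, 0.06, 0],
    [0.042, -0.152, 0.01, 0],
    [0.042, -0.152, 0, 0],
    [0.042, -0.152, 0, 0],
  ],
  hand=-1,
)

```text
t: 16.55
ee_pos: [0.4873, -0.0652, 0.0626]
ee_rot: [-0.0, 0.029, 1.0, 0.0]
wrist_force: [0.3, -0.2, -0.4]
width: 0.0002
grip_force: 0.0
```

>>> apply_moves(
  targets=[
    [0.0004, 0.008, 0, 0],
    [0.001, 0.016, 0, 0],
    [0.0013, 0.021, 0, 0],
    [0.0013, 0.021, 0, 0],
  ],
)

```text
t: 17.05
ee_pos: [0.4887, -0.0494, 0.0626]
ee_rot: [0.0, 0.028, 1.0, -0.0]
wrist_force: [0.2, 0.0, -0.5]
width: 0.0001
grip_force: 0.0
```

>>> apply_moves(
  targets=[
    [0.0002, 0.003, 0, 0],
    [0.0003, 0.005, 0, 0],
    [0.0003, 0.005, 0, 0],
  ],
)

```text
t: 17.42
ee_pos: [0.4887, -0.046, 0.0623]
ee_rot: [-0.0, 0.029, 1.0, 0.0]
wrist_force: [-0.1, 0.2, 0.0]
width: -0.0002
grip_force: 0.0
```

>>> apply_moves(
  targets=[
    [0.0002, 0.002, 0, 0],
    [0.0003, 0.004, 0, 0],
    [0.0003, 0.004, 0, 0],
  ],
)

```text
t: 17.8
ee_pos: [0.489, -0.0429, 0.0623]
ee_rot: [-0.0, 0.029, 1.0, -0.0]
wrist_force: [-0.1, 0.3, 0.5]
width: -0.0001
grip_force: 0.0
```

>>> apply_moves(
  targets=[
    [0.0001, 0.0015, 0, 0],
    [0.0002, 0.003, 0, 0],
    [0.0002, 0.003, 0, 0],
  ],
)

```text
t: 18.18
ee_pos: [0.4891, -0.0423, 0.0624]
ee_rot: [0.0, 0.028, 1.0, -0.001]
wrist_force: [-4.2, -28.0, 1.8]
width: 0.0002
grip_force: 14.3
```

Tight against the stop: 28 N with under 1 mm of movement. I'll retreat and rise above the handle's height.

>>> apply_moves(
  targets=[
    [-0.001, -0.02, 0, 0],
    [-0.001, -0.03, 0.06, 0],
    [-0.001, -0.03, 0.14, 0],
    [-0.001, -0.03, 0.22, 0],
    [-0.001, -0.03, 0.3, 0],
    [-0.001, -0.03, 0.38, 0],
    [-0.001, -0.03, 0.44, 0],
    [-0.001, -0.03, 0.44, 0],
    [-0.001, -0.03, 0.44, 0],
  ],
  hand=1,
  force=20,
)

```text
t: 19.3
ee_pos: [0.488, -0.0633, 0.3919]
ee_rot: [-0.0, 0.029, 1.0, 0.0]
wrist_force: [-0.1, 0.1, -0.4]
width: 0.0855
grip_force: 0.0
```

```bash
cat > hd.py <<'E'
from h import *
import pickle
f=grab('scene');g=grab('top');pickle.dump((f,g),open('p4.pkl','wb'))
save(f,'s4.png',(300,170,160,140),4);save(g,'t4.png',(180,140,140,150),4)
a=cv2.imread('pics/s4.png');b=cv2.imread('pics/t4.png');cv2.imwrite('pics/c4.png',np.hstack([cv2.resize(a,(420,368)),cv2.resize(b,(343,368))]))
s=r.get_state();print(s['t'],s['ee_pos'])
for n,ff in(('scene',f),('top',g)):
    m=cv2.inRange(ff['img'],(0,0,0),(40,40,40))
    if n=='scene':m[:, :385]=0;m[:,425:]=0;m[:185]=0;m[240:]=0
    else: m[:140]=0;m[165:]=0;m[:,:205]=0;m[:,230:]=0
    for c in sorted(cv2.findContours(m,0,cv2.CHAIN_APPROX_NONE)[0],key=cv2.contourArea)[-2:]:print(n,cv2.minAreaRect(c))
E
python3 hd.py
```

```text
19.4 [ 0.48775955 -0.06323008  0.39111603]
scene ((411.5, 235.0), (1.0, 4.0), 0.0)
scene ((407.0, 215.0), (28.0, 12.0), 90.0)
top ((213.76473999023438, 141.94119262695312), (1.4552137851715088, 4.365641117095947), 14.03624439239502)
top ((210.3823699951172, 154.97061157226562), (2.1828205585479736, 18.675243377685547), 14.03624439239502)
```

View pics/c4.png

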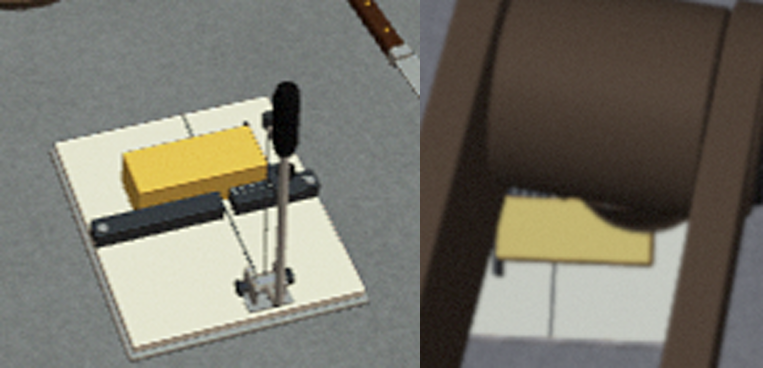

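The block is home and flush against the stop and fence, and the bow is still raised with its handle at scene (408.6,215). I'll triangulate the handle.

```bash
cat >> m2.py <<'E'
print('----')
P=tri(fs,[(408.7,215.2)],ft,[(219.4,154.5)]);print(P,tocut(P))
E
python3 m2.py | sed -n '/----/,$p'
python3 - <<'E'
import numpy as np
R=np.array([[.9983,-np.sin(-.0592)],[np.sin(-.0592),.9983]]);t=[.5055,.069]
for q in np.r_[1.35:.25:-.1]:
    x=.145-.245*np.cos(q)+.04*np.sin(q);z=.044+.245*np.sin(q)+.04*np.cos(q);w=R@[x,0]+t;print(round(q,2),np.round(w,4),round(z,4))
E
```

```text
----
[[0.63440453 0.06295642 0.28711812 0.00143985]] [[129.2, 1.6]]
1.35 [0.6357 0.0613] 0.2918
1.25 [0.611  0.0627] 0.2891
1.15 [0.5868 0.0642] 0.284
1.05 [0.5632 0.0656] 0.2764
0.95 [0.5405 0.0669] 0.2666
0.85 [0.5188 0.0682] 0.2545
0.75 [0.4985 0.0694] 0.2403
0.65 [0.4797 0.0705] 0.2241
0.55 [0.4626 0.0715] 0.2062
0.45 [0.4474 0.0724] 0.1866
0.35 [0.4342 0.0732] 0.1656
```

>>> apply_moves(
  targets=[
    [0.07, 0.06, 0, 0],
    [0.14, 0.12, 0, 0],
    [0.196, 0.167, 0, 0],
    [0.196, 0.167, 0, 0],
    [0.196, 0.167, 0, 0],
    [0.196, 0.167, 0, 0],
  ],
)

```text
t: 20.15
ee_pos: [0.6345, 0.0611, 0.3921]
ee_rot: [-0.0, 0.029, 1.0, -0.0]
wrist_force: [-0.0, 0.5, 0.5]
width: 0.0854
grip_force: 0.0
```

>>> apply_moves(
  targets=[
    [0, 0, -0.04, 0],
    [0, 0, -0.08, 0],
    [0, 0, -0.12, 0],
    [0, 0, -0.134, 0],
    [0, 0, -0.134, 0],
    [0, 0, -0.134, 0],
  ],
)

```text
t: 20.9
ee_pos: [0.6359, 0.0618, 0.2933]
ee_rot: [0.001, 0.029, 1.0, 0.0]
wrist_force: [0.5, -0.6, -0.5]
width: 0.0853
grip_force: 0.0
```

Run:
```python
from h import *
f=grab('scene');save(f,'s5.png',(330,120,150,180),3.3)
s=r.get_state();print(s['ee_pos'],s['t'],s['wrist_force'])
```

```text
[0.63589194 0.06187658 0.29324196] 20.95 [-0.15309474  0.13357529 -0.09790371]
```

View pics/s5.png

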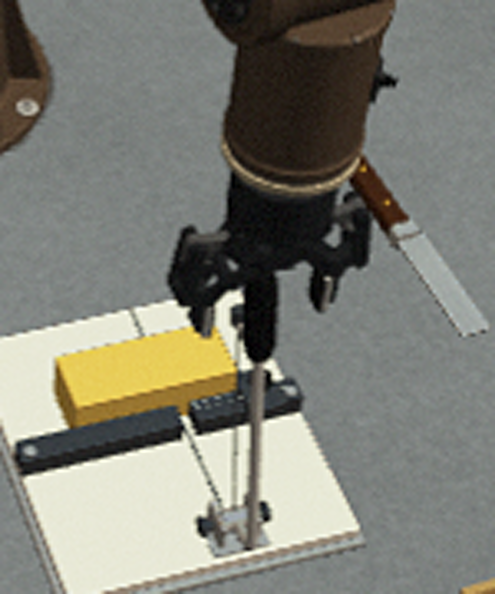

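The handle stands between the open fingers, well centred at (260,310). Close gently.

>>> apply_moves(
  targets=[
    [0, 0, 0, 0],
    [0, 0, 0, 0],
    [0, 0, 0, 0],
    [0, 0, 0, 0],
    [0, 0, 0, 0],
    [0, 0, 0, 0],
    [0, 0, 0, 0],
    [0, 0, 0, 0],
  ],
  hand=-1,
  force=20,
)

```text
t: 21.95
ee_pos: [0.6356, 0.063, 0.2921]
ee_rot: [0.0, 0.029, 1.0, 0.001]
wrist_force: [-0.1, 7.2, 3.0]
width: 0.0256
grip_force: 20.3
```

Run:
```python
import numpy as np
def g(q):
    x=.145-.245*np.cos(q)+.04*np.sin(q);z=.044+.245*np.sin(q)+.04*np.cos(q);return np.array([.9982*x,-.0592*x,z])
def rows(a,qs,dy=0):print([[*np.round((g(q)-g(a))/.75+[0,dy,0],4).tolist(),0] for q in qs])
rows(1.35,1.35-.05*np.arange(1,11),.0015);rows(.85,.85-.045*np.arange(1,11)); rows(.4,[.38,.36,.34,.33,.32,.31,.30,.29,.28,.27])
```

```text
[[-0.0165, 0.0025, -0.0014, 0], [-0.0328, 0.0034, -0.0036, 0], [-0.0491, 0.0044, -0.0066, 0], [-0.0651, 0.0054, -0.0105, 0], [-0.081, 0.0063, -0.0151, 0], [-0.0966, 0.0072, -0.0205, 0], [-0.1119, 0.0081, -0.0267, 0], [-0.1269, 0.009, -0.0337, 0], [-0.1415, 0.0099, -0.0414, 0], [-0.1557, 0.0107, -0.0498, 0]]
[[-0.0124, 0.0007, -0.0082, 0], [-0.0245, 0.0015, -0.0169, 0], [-0.0361, 0.0021, -0.0262, 0], [-0.0473, 0.0028, -0.036, 0], [-0.0581, 0.0034, -0.0462, 0], [-0.0684, 0.0041, -0.057, 0], [-0.0782, 0.0046, -0.0682, 0], [-0.0874, 0.0052, -0.0798, 0], [-0.0962, 0.0057, -0.0919, 0], [-0.1044, 0.0062, -0.1043, 0]]
[[-0.0035, 0.0002, -0.0056, 0], [-0.0068, 0.0004, -0.0113, 0], [-0.0101, 0.0006, -0.0171, 0], [-0.0116, 0.0007, -0.02, 0], [-0.0132, 0.0008, -0.0229, 0], [-0.0147, 0.0009, -0.0259, 0], [-0.0162, 0.001, -0.0288, 0], [-0.0176, 0.001, -0.0318, 0], [-0.0191, 0.0011, -0.0348, 0], [-0.0205, 0.0012, -0.0378, 0]]
```

>>> apply_moves(
  targets=[
    [-0.0165, 0.0025, -0.0014, 0],
    [-0.033, 0.0034, -0.0036, 0],
    [-0.049, 0.0044, -0.0066, 0],
    [-0.065, 0.0054, -0.0105, 0],
    [-0.081, 0.0063, -0.015, 0],
    [-0.0965, 0.0072, -0.0205, 0],
    [-0.112, 0.008, -0.0265, 0],
    [-0.127, 0.009, -0.0335, 0],
    [-0.1415, 0.01, -0.0415, 0],
    [-0.1555, 0.0107, -0.05, 0],
  ],
)

```text
t: 23.2
ee_pos: [0.5179, 0.0701, 0.254]
ee_rot: [-0.0, 0.029, 1.0, 0.0]
wrist_force: [-0.6, 1.2, 1.4]
width: 0.0251
grip_force: 19.5
```

>>> apply_moves(
  targets=[
    [-0.0125, 0.0007, -0.008, 0],
    [-0.0245, 0.0015, -0.017, 0],
    [-0.036, 0.002, -0.026, 0],
    [-0.0475, 0.0028, -0.036, 0],
    [-0.058, 0.0034, -0.046, 0],
    [-0.0685, 0.004, -0.057, 0],
    [-0.078, 0.0046, -0.068, 0],
    [-0.0875, 0.0052, -0.08, 0],
    [-0.096, 0.0057, -0.092, 0],
    [-0.1045, 0.0062, -0.104, 0],
  ],
)

```text
t: 24.45
ee_pos: [0.4402, 0.0747, 0.1758]
ee_rot: [0.0, 0.029, 1.0, 0.0]
wrist_force: [3.5, 2.8, -1.5]
width: 0.0252
grip_force: 19.8
```

>>> apply_moves(
  targets=[
    [-0.0035, 0.0002, -0.0056, 0],
    [-0.007, 0.0004, -0.0113, 0],
    [-0.009, 0.0005, -0.0142, 0],
    [-0.009, 0.0005, -0.0142, 0],
    [-0.009, 0.0005, -0.0142, 0],
  ],
)

```text
t: 25.08
ee_pos: [0.4341, 0.0751, 0.1657]
ee_rot: [0.0, 0.029, 1.0, 0.0]
wrist_force: [3.4, 2.7, -3.3]
width: 0.0252
grip_force: 20.0
```

>>> apply_moves(
  targets=[
    [-0.0016, 0.0001, -0.0029, 0],
    [-0.0031, 0.0002, -0.0058, 0],
    [-0.0046, 0.0003, -0.0087, 0],
    [-0.0046, 0.0003, -0.0087, 0],
  ],
)

```text
t: 25.58
ee_pos: [0.4303, 0.0753, 0.159]
ee_rot: [0.0, 0.029, 1.0, 0.0]
wrist_force: [4.2, 3.2, -3.8]
width: 0.0248
grip_force: 19.9
```

>>> apply_moves(
  targets=[
    [-0.0015, 0.0001, -0.003, 0],
    [-0.0015, 0.0001, -0.003, 0],
  ],
)

```text
t: 25.82
ee_pos: [0.429, 0.0754, 0.1567]
ee_rot: [0.0, 0.029, 1.0, 0.0]
wrist_force: [3.7, 3.5, -3.7]
width: 0.0252
grip_force: 19.9
```

>>> apply_moves(
  targets=[
    [-0.0008, 0, -0.0015, 0],
    [-0.0015, 0.0001, -0.003, 0],
    [-0.0015, 0.0001, -0.003, 0],
  ],
)

```text
t: 26.2
ee_pos: [0.4279, 0.0754, 0.1545]
ee_rot: [0.0, 0.029, 1.0, 0.0]
wrist_force: [4.5, 2.7, -3.2]
width: 0.0253
grip_force: 19.9
```

>>> apply_moves(
  targets=[
    [-0.0008, 0, -0.0015, 0],
    [-0.0008, 0, -0.0015, 0],
  ],
)

```text
t: 26.45
ee_pos: [0.4274, 0.0754, 0.1534]
ee_rot: [0.0, 0.029, 1.0, 0.0]
wrist_force: [4.9, 4.5, -4.0]
width: 0.0256
grip_force: 19.9
```

>>> apply_moves(
  targets=[
    [-0.0008, 0, -0.0015, 0],
    [-0.0008, 0, -0.0015, 0],
  ],
)

```text
t: 26.7
ee_pos: [0.4269, 0.0755, 0.1524]
ee_rot: [0.0, 0.029, 1.0, 0.0]
wrist_force: [3.6, 3.9, 0.2]
width: 0.0249
grip_force: 20.2
```

>>> apply_moves(
  targets=[
    [-0.0003, 0, -0.0006, 0],
    [-0.0003, 0, -0.0006, 0],
    [-0.0003, 0, -0.0006, 0],
  ],
)

```text
t: 27.08
ee_pos: [0.4267, 0.0755, 0.1521]
ee_rot: [0.0, 0.029, 1.0, 0.0]
wrist_force: [2.8, 4.3, 2.4]
width: 0.0255
grip_force: 20.3
```

Run:
```python
from h import *
f=grab('scene');save(f,'s6.png',(310,150,150,150),4)
s=r.get_state();print(s['ee_pos'],s['t'],s['wrist_force'])
```

```text
[0.42672527 0.07549059 0.15206817] 27.125 [2.63408142 4.7320911  2.74235503]
```

View pics/s6.png

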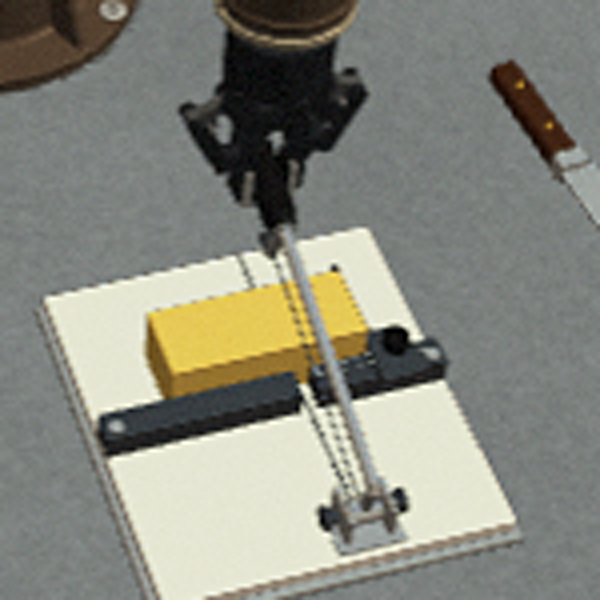

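The wire lies on the cheese's upper edge, with the contact force showing at the wrist. I'll open slowly and withdraw straight up.

>>> apply_moves(
  targets=[
    [0, 0, 0, 0],
    [0, 0, 0, 0],
    [0, 0, 0, 0],
    [0, 0, 0, 0],
    [0, 0, 0, 0],
    [0, 0, 0.02, 0],
    [0, 0, 0.06, 0],
    [0, 0, 0.12, 0],
    [0, 0, 0.18, 0],
    [0, 0, 0.18, 0],
  ],
  hand=1,
)

```text
t: 28.38
ee_pos: [0.4281, 0.0756, 0.2899]
ee_rot: [0.003, 0.029, 1.0, 0.0]
wrist_force: [-0.4, 0.3, -0.1]
width: 0.0852
grip_force: 0.0
```

Run:
```python
from h import *
f=grab('scene');save(f,'s7.png',(180,120,300,215),2.6)
s=r.get_state();print(s['ee_pos'],s['t'],s['wrist_force'])
```

```text
[0.42712338 0.07546771 0.28813123] 28.425 [-0.7820757  -0.47489059 -0.95229635]
```

View pics/s7.png

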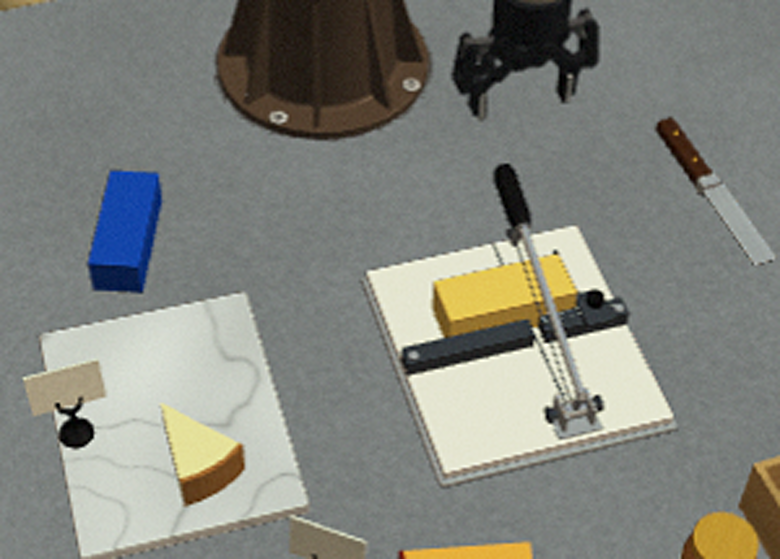

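The gripper is clear, the wire rests on the cheese, the block is home and the bystanders are where they were. Handing in.

```bash
python3 -c "
from rig import r
print(r.hand_in())"
```

```text
the job is handed in; nothing more can be done
None
```

The cheese block is tight against the fence and the portion stop, the wire was lowered under control and rests on top of the cheese, the gripper is clear, and the job is handed in at about 28 s.

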